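Kit the parts for one amplifier panel

ROBOT

A 7-joint arm with a two-finger parallel gripper is mounted at the origin on the work surface. World frame = base frame: x ahead of the robot, y to its left, z up, the work surface at z = 0. Lengths are in m, angles in rad, forces in N, time in s.
With the tool pointing down it reaches from about 0.35 to 0.9 m from the base axis. Payload 8.1 kg.
Tool frame: the origin (TCP) lies midway between the tips of the shut fingers; the grasp point (between the pads) lies 19 mm behind it (arm.pinch_z is the distance from the TCP to the grasp point, in m); z points along the fingers, y is the direction in which the jaws open and shut (so a half turn about z gives the same grasp; the last joint's range is limited). The gripper opens to 92 mm and grips with 3 to 60 N. Pads are 19 mm wide; open, the fingers measure 130 mm over their backs; the gripper's body (75 mm by 190 mm) begins 47 mm behind the grasp point.
Start: joints at [-1.322, 0.434, 0.025, 1.573, -0.012, 1.134, -0.075], TCP at [0.215, 0.587, 0.227] pointing down, gripper open.
Joint ranges: [-2.62, 2.62], [-0.44, 2.09], [-1.27, 1.32], [0.08, 2.57], [-1.32, 4.46], [0.12, 2], [-2.74, 2.74]. Speed limits (rad/s): [2.22, 2.22, 3.01, 3.01, 3.14, 3.14, 3.14].

INTERFACE

Orientations are given as a rotation vector (axis times angle).
In Python, from cell import arm, eyes gives the robot as it stands.
- The arm moves only by the tool apply_moves, never from a script. Its argument "targets" is one flat list of numbers, 5 for each row, row after row: the closure, from 0 (fully open) to 1 (shut), then the shift along the tool's x, y, z each as a share of 40 cm, from -1 to 1, then the turn about the tool's z as a share of pi/2 rad, from -1 to 1. A call has 1 to 20 rows; each row shifts and turns the commanded pose from where the row before left it, along the tool's axes as they then stand; what a row does not reach is not made up. A row lasts 1/8 s, in which the tool goes at most 62.5 mm and 10.7 degrees, less where a joint would pass 70% of its speed; a pose out of reach is approached as far as the arm can. A call with a number of a shift or a turn outside -1 to 1 is refused whole. A call with a gripper value outside its range is refused whole. The fingers move at their own pace and stop on an object; "grip_force" is the grip in N (left out, the last holds). Time passes only in rows, so rows that do not move let the fingers close. It gives the time, the measured TCP pose, the force and the opening at its end, in the units of the state.
- arm.observe(): the state, without advancing time (a new reading comes with each control period).
- eyes.get_image(name): name is "scene" or "top" or "wrist"; returns the picture (480x640x3 uint8, red, green, blue); there is no depth.
- eyes.camera_params(name): a dict with "camera_matrix" (3x3 intrinsics, pixels), "xyz" and "attitude" of the camera in the world; the wrist camera has in their place "hand_eye" (4x4, takes a point from camera to tool coordinates, whose origin is the TCP and whose axes are the flange's). Camera axes: x right, y down, z forward; pixel columns grow to the right and rows downward; lengths in m; the calibration is good to about 2 mm. A picture is of the moment at which its call begins: read the wrist's pose just before it. camera_params takes no time and is no camera call.
- arm.sign_off(): hands the job in, once; it reports no verdict.
The state is a dict: "clock": time; "joints": joint angles; "dq": joint speeds; "joint_efforts": joint torques, N m; "position": TCP position; "ee_rot": TCP orientation; "force": force on the tool from outside, world axes, zero at the start; "ft_torque": the same for the moment, N m; "width": opening from 0.0 (shut) to 1.0 (fully open).
Only numpy, scipy, OpenCV 4.12 (cv2) and the standard library are available. Lean on these libraries where they do the work, as an engineer would, in place of code of your own. Each camera call takes 0.05 s, during which the arm holds its last target.

TASK

Make up the kit for the next amplifier: put the long heat sink in the long slot of the blue tray, the transformer in the square pocket, the thick capacitor in the small round pocket and the knob in the large round pocket, each upright and flat on its pocket's floor. Set the parts down, do not drop them. Leave the short heat sink and the slim capacitor standing where they are.

Things in the scene. Friction and masses are not known exactly. Their poses are not given: they have to be found in the camera images.
- long_heatsink: The longer of the two bare aluminium finned heat sinks: a straight bar 80 mm long (its x), 18 mm wide across the fins (its y), 28 mm tall, about 90 g. Grip it across the 18 mm. Origin: centre of its underside, z up; standing upright, loose on the bench at the start.
- transformer: Small mains transformer: dark laminated steel core with a tan winding and black base, footprint 42 mm (its x) x 34 mm (its y), 36 mm tall, about 200 g. Across its y the winding is 34 mm wide at 5 to 29 mm above the underside; across its x the core ends are 42 mm apart and 20 mm wide. Either can be gripped. Origin: centre of its underside, z up; standing upright, loose on the bench at the start.
- thick_capacitor: The thicker of the two upright black capacitors: a cylinder 28 mm in diameter, 45 mm tall, with an aluminium top, about 45 g. Origin: centre of its underside, z up; standing upright, loose on the bench at the start.
- knob: Black round control knob, 46 mm in diameter, 28 mm tall, silver disc and white pointer line (along its x) on top, about 50 g. Origin: centre of its underside, z up; standing upright, loose on the bench at the start.
- short_heatsink: Look-alike to be left alone: the shorter aluminium finned heat sink, 50 mm long (its x), 18 mm wide (its y), 28 mm tall. Origin: centre of its underside, z up; standing upright, loose on the bench at the start.
- slim_capacitor: Look-alike to be left alone: the slimmer upright black capacitor, 18 mm in diameter, 45 mm tall with an aluminium top. Origin: centre of its underside, z up; standing upright, loose on the bench at the start.
- slot_block: Tray block with the long narrow pocket, 98 mm (along its x) x 36 mm (along its y), for the long heat sink. Fixed grey block 106 x 88 x 14 mm (x, y, z), one of four in the blue kit tray, two by two, all at the tray's yaw. Origin: centre of the block's underside, z up. The pocket is centred, 8 mm deep: dark floor 6 mm, rim 14 mm above the origin. Tray: 226 x 190 mm, 18 mm tall.
- square_block: Tray block with the square pocket, 60 x 60 mm, for the transformer. Fixed grey block 106 x 88 x 14 mm (x, y, z), one of four in the blue kit tray, two by two, all at the tray's yaw. Origin: centre of the block's underside, z up. The pocket is centred, 8 mm deep: dark floor 6 mm, rim 14 mm above the origin.
- small_round_block: Tray block with the small round pocket, 46 mm in diameter, for the thick capacitor. Fixed grey block 106 x 88 x 14 mm (x, y, z), one of four in the blue kit tray, two by two, all at the tray's yaw. Origin: centre of the block's underside, z up. The pocket is centred, 8 mm deep: dark floor 6 mm, rim 14 mm above the origin.
- large_round_block: Tray block with the large round pocket, 66 mm in diameter, for the knob. Fixed grey block 106 x 88 x 14 mm (x, y, z), one of four in the blue kit tray, two by two, all at the tray's yaw. Origin: centre of the block's underside, z up. The pocket is centred, 8 mm deep: dark floor 6 mm, rim 14 mm above the origin.
Not all that is in view belongs to the job. What is shaped like the long_heatsink but pink is not meant. Leave any orange look-alike of the thick_capacitor alone.

How it is judged:
By the outcome, as a careful person would: the job done as asked, in the order asked, and still so for the second after the job is handed in, with the robot touching nothing.
It also fails if it takes over 102 s, if anything falls off the work surface, if the arm or the gripper's body presses on something with over 40 N, if the wrist force passes 120 N, or if a joint passes its speed limit or range.

## Working session

There is one attempt and no reset: what is moved stays moved. The work goes in short steps, Python scripts to look and compute and a tool call to move; the robot and the scene stay as the last step left them, time stands still between calls to the robot, and variables do not carry over. Pictures are saved under pics/ and viewed, and the job is handed in when it is done.

Besides the shell and the picture viewer there is one more tool, called after "Emit:" by a JSON object that holds its "fn" and its "kwargs", one argument or row to a line. apply_moves: Moves the arm, as the interface text tells. Its arguments: {"type":"object","properties":{"targets":{"type":"array"},"grip_force":{"type":"number"}},"required":["targets"]}

```bash
ls; mkdir -p pics
python3 - <<'E'
from cell import arm, eyes
import cv2
s=arm.observe(); print({k:s[k] for k in('clock','position','ee_rot','width')})
for n in('top','scene'):
    im=eyes.get_image(n); cv2.imwrite(f'pics/{n}0.png',im[:,:,::-1])
    print(eyes.camera_params(n))
print(eyes.camera_params('wrist'), arm.pinch_z)
E
```

```text
pics
{'clock': 0.0, 'position': array([0.21525414, 0.58620087, 0.22593368]), 'ee_rot': array([-5.49869972e-01, -3.09295874e+00,  2.51214245e-03]), 'width': 0.9989260219336955}
{'camera_matrix': array([[480.8824189 ,   0.        , 320.30725123],
       [  0.        , 480.8824189 , 241.09698486],
       [  0.        ,   0.        ,   1.        ]]), 'xyz': array([ 0.33770515, -0.01206262,  1.13594201]), 'attitude': array([-2.12949415,  2.1276613 , -0.14963544])}
{'camera_matrix': array([[472.56586246,   0.        , 324.52771997],
       [  0.        , 472.56586246, 238.07023212],
       [  0.        ,   0.        ,   1.        ]]), 'xyz': array([ 0.81195822, -0.28634473,  0.77810106]), 'attitude': array([-2.42744752, -1.05383287,  0.28745413])}
{'camera_matrix': array([[362.33292166,   0.        , 325.04847597],
       [  0.        , 362.33292166, 235.73623418],
       [  0.        ,   0.        ,   1.        ]]), 'hand_eye': array([[ 5.59756048e-05, -9.53133504e-01, -3.02550029e-01,
         8.18934508e-02],
       [ 9.99999860e-01,  2.12776280e-04, -4.85303554e-04,
        -1.00259960e-04],
       [ 5.26934546e-04, -3.02549959e-01,  9.53133382e-01,
        -1.57996797e-01],
       [ 0.00000000e+00,  0.00000000e+00,  0.00000000e+00,
         1.00000000e+00]])} 0.0188
```

View pics/top0.png

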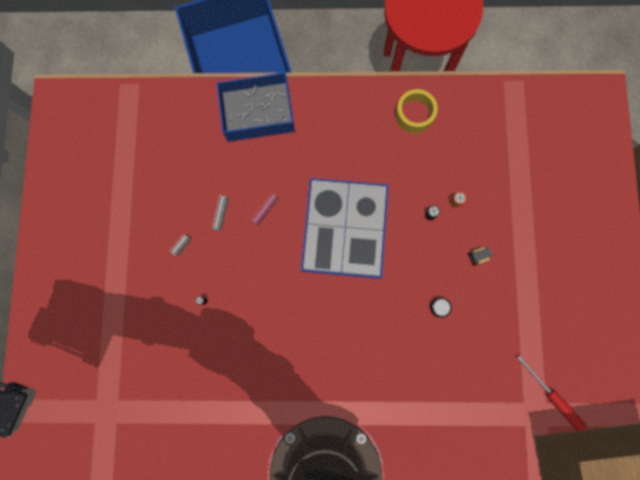

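View pics/scene0.png

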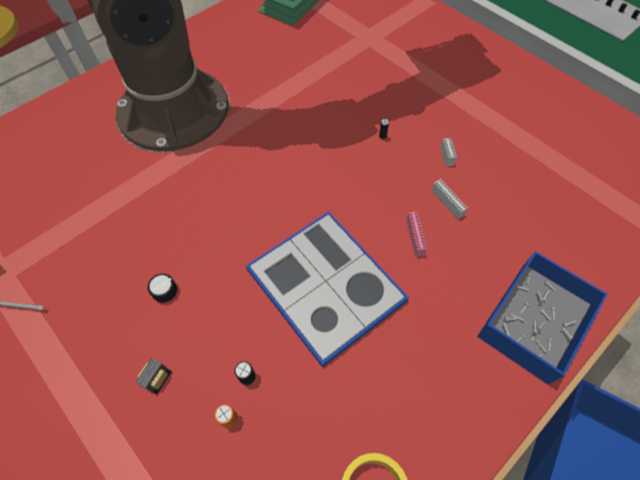

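Top view: long heat sink (220,213), pink look-alike bar (265,208), short heat sink (180,245), slim capacitor (200,300), thick capacitor (433,212), orange look-alike (459,199), transformer (481,256), knob (441,307). Tray: slot (324,248), square (363,251), small round (366,206), large round (328,203). The bare aluminium, longer bar at (220,213) fits the long heat sink, and the black thick cylinder at (433,212) fits the capacitor. I'll confirm both in an enlarged crop.

```bash
cat > h.py <<'E'
import numpy as np, cv2
from scipy.spatial.transform import Rotation as R
from cell import arm, eyes
def pose(name,s=None):
    p=eyes.camera_params(name); K=np.array(p['camera_matrix'])
    if name=='wrist':
        s=s or arm.observe(); T=np.eye(4); T[:3,:3]=R.from_rotvec(s['ee_rot']).as_matrix(); T[:3,3]=s['position']
        T=T@np.array(p['hand_eye']); return K,T[:3,:3],T[:3,3]
    return K,R.from_rotvec(p['attitude']).as_matrix(),np.array(p['xyz'])
def back(cam,uv,z):
    K,Rm,t=cam; uv=np.atleast_2d(uv).astype(float)
    d=np.c_[uv,np.ones(len(uv))]@np.linalg.inv(K).T@Rm.T
    return t+d*((z-t[2])/d[:,2])[:,None]
def proj(cam,X):
    K,Rm,t=cam; c=(np.atleast_2d(X)-t)@Rm@K.T; return c[:,:2]/c[:,2:]
E
python3 - <<'E'
from h import *
im=cv2.imread('pics/top0.png')
a=cv2.resize(im[170:310,160:290],None,fx=3,fy=3,interpolation=cv2.INTER_CUBIC)
b=cv2.resize(im[180:320,410:510],None,fx=4,fy=3*1.0,interpolation=cv2.INTER_CUBIC)
cv2.imwrite('pics/crop1.png',np.hstack([a,b]))
cv2.imwrite('pics/crop2.png',cv2.resize(im[170:290,290:400],None,fx=5,fy=5,interpolation=cv2.INTER_CUBIC))
c=pose('top')
for n,uv,z in [('lh',(220,213),.028),('sh',(180,245),.028),('tc',(433,212),.045),('tr',(481,256),.036),('kn',(441,307),.028),('slot',(324,248),.006),('sq',(363,251),.006),('sr',(366,206),.006),('lr',(328,203),.006)]:
    print(n,back(c,uv,z)[0].round(3))
s=arm.observe();print(R.from_rotvec(s['ee_rot']).as_matrix().round(3))
E
```

```text
lh [0.585 0.248 0.028]
sh [0.508 0.34  0.028]
tc [ 0.582 -0.25   0.045]
tr [ 0.481 -0.358  0.036]
kn [ 0.365 -0.264  0.028]
slot [0.504 0.002 0.006]
sq [ 0.497 -0.09   0.006]
sr [ 0.606 -0.099  0.006]
lr [ 0.614 -0.007  0.006]
[[-0.939  0.345 -0.   ]
 [ 0.345  0.939 -0.001]
 [-0.    -0.001 -1.   ]]
```

View pics/crop1.png

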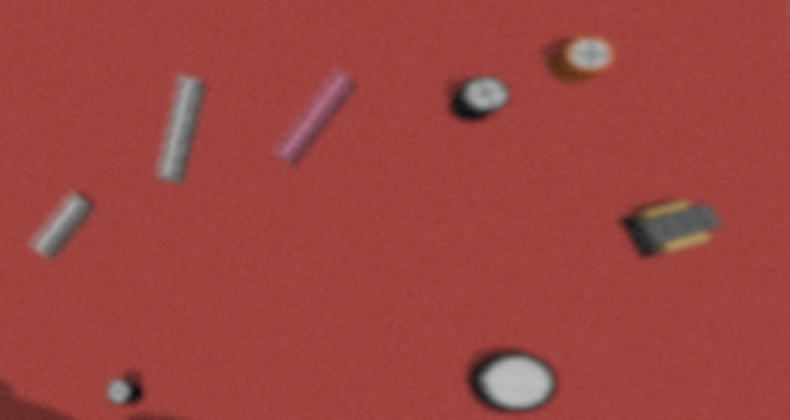

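View pics/crop2.png

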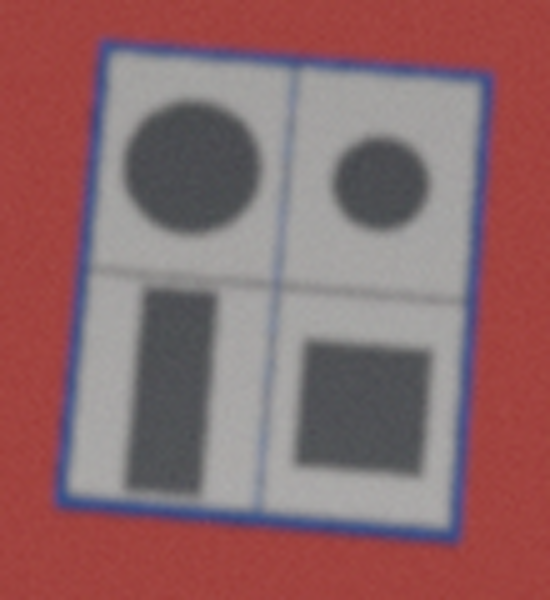

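The crop confirms it: long bare heat sink at crop (180,128) against the pink bar (315,118) and short bar (60,225), black thick capacitor (483,97) against the orange one (590,55). Now the measuring.

```bash
cat > seg.py <<'E'
from h import *
from scipy.optimize import least_squares
im=cv2.imread('pics/top0.png'); c=pose('top')
hsv=cv2.cvtColor(im,cv2.COLOR_BGR2HSV); b,g,r=[im[:,:,i].astype(int) for i in range(3)]
red=((r-b)>50)&((r-g)>50)
obj=(~red).astype(np.uint8)
def model_fit(poly3, uv, box, name, thr=None):
    pass
def rect(mask,roi):
    x0,y0,x1,y1=roi; m=np.zeros_like(mask); m[y0:y1,x0:x1]=mask[y0:y1,x0:x1]
    n,l,st,ce=cv2.connectedComponentsWithStats(m); k=1+np.argmax(st[1:,4]); return (l==k).astype(np.uint8)
# tray
m=rect(obj,(290,165,400,290)); ct=max(cv2.findContours(m,0,1)[0],key=len)[:,0]
X=back(c,ct,.018)[:,:2].astype(np.float32); q=cv2.minAreaRect(X); print('tray',q, np.round(cv2.boxPoints(q),4).tolist())
gray=cv2.cvtColor(im,cv2.COLOR_BGR2GRAY)
# pockets
dark=((gray<130)&(abs(r-b)<30)).astype(np.uint8)
for n,roi in dict(slot=(311,224,338,272),sq=(345,234,380,268),sr=(352,193,380,220),lr=(310,186,345,220)).items():
    m=rect(dark,roi); ct=max(cv2.findContours(m,0,1)[0],key=len)[:,0]
    X=back(c,ct,.01)[:,:2].astype(np.float32); q=cv2.minAreaRect(X); mm=cv2.moments(m,True)
    print(n,np.round(q[0],4),np.round(q[1],4),round(q[2],1),'centroid',back(c,(mm['m10']/mm['m00'],mm['m01']/mm['m00']),.01)[0].round(4))
# objects
bright=((gray>110)&(hsv[:,:,1]<60)).astype(np.uint8)
for n,roi,z,M in [('lh',(205,190,235,235),.028,obj),('sh',(165,230,195,260),.028,obj),('tc',(420,200,445,224),.045,bright),('kn',(425,293,457,323),.028,bright),('tr',(466,243,496,270),.036,obj),('or',(447,188,470,210),.045,bright)]:
    m=rect(M,roi); ct=max(cv2.findContours(m,0,1)[0],key=len)[:,0]
    X=back(c,ct,z)[:,:2].astype(np.float32); q=cv2.minAreaRect(X); mm=cv2.moments(m,True)
    print(n,np.round(q[0],4),np.round(q[1],4),round(q[2],1),'centroid',back(c,(mm['m10']/mm['m00'],mm['m01']/mm['m00']),z)[0].round(4))
E
python3 seg.py
```

```text
tray ((0.5523853898048401, -0.04710377752780914), (0.19336239993572235, 0.23067529499530792), 84.87126922607422) [[0.42890000343322754, -0.1331000030040741], [0.6585999727249146, -0.15369999408721924], [0.6758999824523926, 0.03889999911189079], [0.44620001316070557, 0.05950000137090683]]
slot [0.5028 0.0025] [0.0371 0.1044] 85.1 centroid [0.5027 0.0025 0.01  ]
sq [ 0.4962 -0.0881] [0.0612 0.0611] 84.9 centroid [ 0.4961 -0.0879  0.01  ]
sr [ 0.6051 -0.0972] [0.0455 0.0442] 89.8 centroid [ 0.6045 -0.0975  0.01  ]
lr [ 0.6128 -0.0085] [0.0649 0.0641] 89.9 centroid [ 0.6126 -0.0074  0.01  ]
lh [0.585  0.2481] [0.0229 0.0843] 78.5 centroid [0.5849 0.248  0.028 ]
sh [0.5082 0.3381] [0.0226 0.0542] 52.1 centroid [0.5081 0.3385 0.028 ]
tc [ 0.5857 -0.2513] [0.0207 0.0215] 88.1 centroid [ 0.5852 -0.2517  0.045 ]
kn [ 0.3646 -0.2647] [0.036  0.0358] 44.0 centroid [ 0.3651 -0.265   0.028 ]
tr [ 0.4841 -0.3564] [0.0348 0.0524] 20.4 centroid [ 0.4832 -0.3549  0.036 ]
or [ 0.6164 -0.3124] [0.0161 0.0172] 87.6 centroid [ 0.6164 -0.3124  0.045 ]
```

```bash
cat >> h.py <<'E'
def psi(s): 
    m=R.from_rotvec(s['ee_rot']).as_matrix(); return np.degrees(np.arctan2(m[1,1],m[0,1]))
def plan(xyz,ps,step=.11):
    """work out turn (total share) and shift (total shares in tool axes after the turn)"""
    s=arm.observe(); p0=psi(s); d=(p0-ps+90)%180-90   # + turn = yaw down; half turn symmetric
    a=np.radians(p0-d); y=np.array([np.cos(a),np.sin(a),0]); z=np.array([0,0,-1.]); x=np.cross(y,z)
    D=np.array(xyz)-s['position']; sh=np.array([D@x,D@y,D@z])/.4
    n=int(np.ceil(np.linalg.norm(sh)/step)); 
    print('psi',p0.round(2),'turn deg',round(d,2),'share',round(d/90,4),'rows',int(np.ceil(abs(d)/9.)),'| shift',sh.round(4),'rows',n,'each',(sh/max(n,1)).round(4),'clock',s['clock'],'j7',s['joints'][6].round(2))
E
python3 -c "
from h import *
plan((.585,.248,.2),78.5)"
```

```text
psi 69.84 turn deg -8.66 share -0.0963 rows 1 | shift [-1.0744 -0.6444  0.0652] rows 12 each [-0.0895 -0.0537  0.0054] clock 0.1 j7 -0.08
```

Emit:
{"fn": "apply_moves", "kwargs": {
  "targets": [0.45,0,0,0,-0.096,0.45,-0.04,-0.025,0,0,0.45,-0.09,-0.054,0.005,0,0.45,-0.09,-0.054,0.005,0,0.45,-0.09,-0.054,0.005,0,0.45,-0.09,-0.054,0.005,0,0.45,-0.09,-0.054,0.005,0,0.45,-0.09,-0.054,0.005,0,0.45,-0.09,-0.054,0.005,0,0.45,-0.09,-0.054,0.005,0,0.45,-0.09,-0.054,0.005,0,0.45,-0.09,-0.054,0.005,0,0.45,-0.09,-0.054,0.005,0,0.45,-0.044,-0.025,0.01,0,0.45,0,0,0,0,0.45,0,0,0,0],
  "grip_force": 20
}}

```text
clock: 2.1
position: [0.5836, 0.25, 0.2006]
ee_rot: [-0.314, -3.125, -0.001]
force: [0.0, 0.5, -0.2]
width: 0.551
```

```bash
cat > look.py <<'E'
import sys
from h import *
s=arm.observe(); im=eyes.get_image('wrist'); cv2.imwrite(f'pics/{sys.argv[1]}.png',im[:,:,::-1])
import pickle; pickle.dump(s,open(f'pics/{sys.argv[1]}.pkl','wb')); print(s['clock'],s['position'].round(4),psi(s).round(2),s['width'],s['force'].round(1))
E
python3 look.py w1
```

```text
2.1 [0.5836 0.25   0.2006] 78.54 0.5507014797222491 [ 0.   0.5 -0.2]
```

View pics/w1.png

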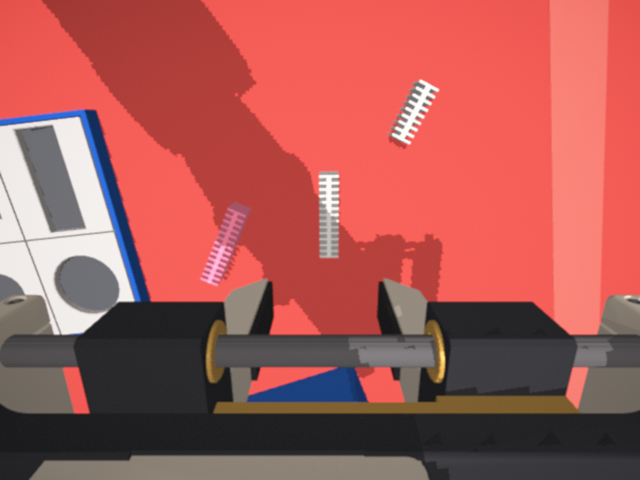

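The heat sink stands at (329,215), 172..258 in rows, lined up with the jaws; the pink bar is at (225,243).

```bash
cat > wb.py <<'E'
from h import *
import pickle
def wcam(n): return pose('wrist',pickle.load(open(f'pics/{n}.pkl','rb')))
E
python3 - <<'E'
from wb import *
c=wcam('w1'); im=cv2.imread('pics/w1.png')
p=back(c,[(320,172),(339,172),(319,258),(339,258)],.028); print(p.round(4), p.mean(0).round(4))
d=p[:2].mean(0)-p[2:].mean(0); print(np.degrees(np.arctan2(d[1],d[0])),np.linalg.norm(d))
m=p.mean(0)
plan((m[0],m[1],.012),78.5)
E
```

```text
[[0.5456 0.2528 0.028 ]
 [0.549  0.2697 0.028 ]
 [0.6271 0.235  0.028 ]
 [0.631  0.2541 0.028 ]] [0.5882 0.2529 0.028 ]
168.41645525646615 0.08340730559779651
psi 78.58 turn deg 0.08 share 0.0009 rows 1 | shift [-0.01    0.0087  0.4718] rows 5 each [-0.002   0.0017  0.0944] clock 2.15 j7 0.94
```

```bash
python3 -c "
from h import *
plan((.587,.2515,.013),78.5)"
```

```text
psi 78.58 turn deg 0.08 share 0.0009 rows 1 | shift [-0.0078  0.0047  0.4693] rows 5 each [-0.0016  0.0009  0.0939] clock 2.15 j7 0.94
```

Emit:
{"fn": "apply_moves", "kwargs": {
  "targets": [0.45,-0.008,0.005,0.03,0,0.45,0,0,0.08,0,0.45,0,0,0.08,0,0.45,0,0,0.08,0,0.45,0,0,0.08,0,0.45,0,0,0.06,0,0.45,0,0,0.04,0,0.45,0,0,0.019,0,0.45,0,0,0,0,0.45,0,0,0,0,1,0,0,0,0,1,0,0,0,0,1,0,0,0,0,1,0,0,0,0,1,0,0,0,0,1,0,0,0,0]
}}

```text
clock: 4.15
position: [0.5885, 0.25, 0.0133]
ee_rot: [0.315, 3.126, 0.0]
force: [-0.4, 0.4, 1.5]
width: 0.196
```

```bash
python3 look.py w2
```

```text
4.15 [0.5885 0.25   0.0133] 78.49 0.19588168520594337 [-0.4  0.4  1.5]
```

View pics/w2.png

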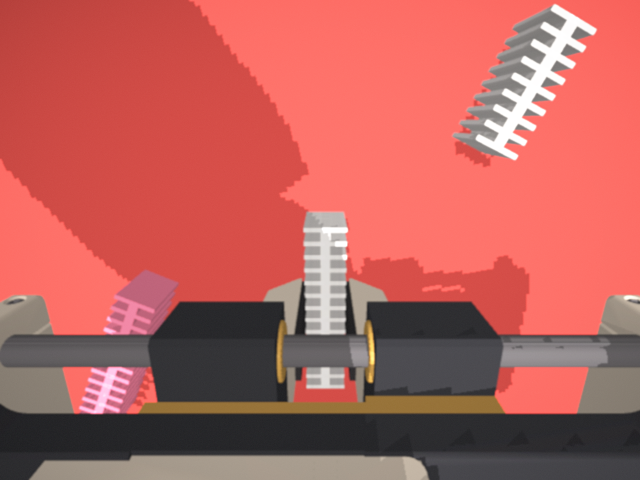

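Gripped at 18 mm, and the heat sink's top face runs from row 228 to 388 around column 325. I'll work out its offset in the tool and the way to the slot.

Run:
```python
from wb import *
c=wcam('w2'); p=back(c,[(325,228),(325,388)],.028); print(p.round(4),p.mean(0).round(4),np.linalg.norm(p[0]-p[1]))
s=arm.observe(); a=np.radians(psi(s)); tx=np.array([-np.sin(a),np.cos(a)][:2]) if 0 else np.array([-np.sin(a),np.cos(a)])
off=(p.mean(0)-s['position'])[:2]@tx; print('off along tool x',off)
ps=84.9; a=np.radians(ps); tx=np.array([-np.sin(a),np.cos(a)])
tgt=np.array([.5025,.0025])-off*tx; print(tgt)
plan((*s['position'][:2],.1),ps); plan((*tgt,.1),ps); plan((*tgt,.020),ps)
```

```text
[[0.5495 0.2577 0.028 ]
 [0.6277 0.2418 0.028 ]] [0.5886 0.2497 0.028 ] 0.07982190793153372
off along tool x -0.00010268586619121691
[0.50239772 0.00250913]
psi 78.48 turn deg -6.42 share -0.0713 rows 1 | shift [ 0.      0.     -0.2168] rows 2 each [ 0.      0.     -0.1084] clock 4.2 j7 0.96
psi 78.48 turn deg -6.42 share -0.0713 rows 1 | shift [ 0.1595 -0.6354 -0.2168] rows 7 each [ 0.0228 -0.0908 -0.031 ] clock 4.2 j7 0.96
psi 78.48 turn deg -6.42 share -0.0713 rows 1 | shift [ 0.1595 -0.6354 -0.0168] rows 6 each [ 0.0266 -0.1059 -0.0028] clock 4.2 j7 0.96
```

Emit:
{"fn": "apply_moves", "kwargs": {
  "targets": [1,0,0,-0.02,0,1,0,0,-0.05,0,1,0,0,-0.075,0,1,0,0,-0.072,-0.071,1,0.01,-0.035,0,0,1,0.02,-0.08,0,0,1,0.02,-0.08,0,0,1,0.02,-0.08,0,0,1,0.02,-0.08,0,0,1,0.02,-0.08,0,0,1,0.02,-0.08,0,0,1,0.02,-0.08,0,0,1,0.01,-0.04,0,0,1,0,0,0,0,1,0,0,0,0]
}}

```text
clock: 6.08
position: [0.5024, 0.0039, 0.1]
ee_rot: [0.139, 3.138, 0.001]
force: [0.1, -0.3, -1.6]
width: 0.195
```

```bash
python3 look.py w3
```

```text
6.075 [0.5024 0.0039 0.1   ] 84.92 0.19501910554567065 [ 0.1 -0.3 -1.6]
```

View pics/w3.png

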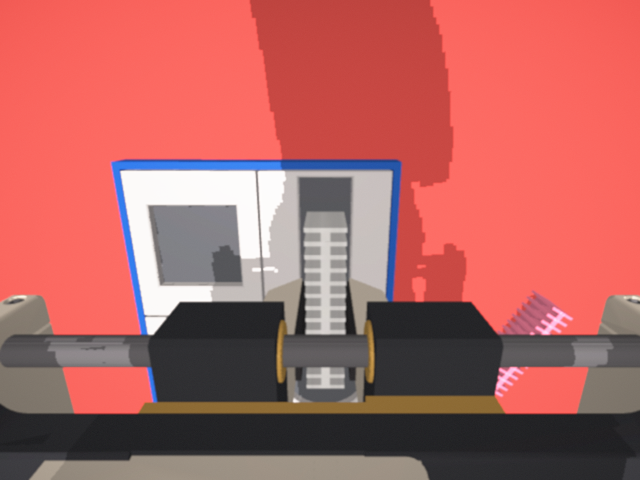

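Held heat sink is parallel to the slot (far end at row 177, columns 299–353); square pocket corners around (148,205), (238,205), (242,286), (159,286).

Run:
```python
from wb import *
c=wcam('w3'); p=back(c,[(299,177),(353,177)],.014); print('slot end',p.round(4),p.mean(0).round(4))
a=np.radians(-5.1); u=np.array([np.cos(a),np.sin(a)]); print('slot centre',(p.mean(0)[:2]+.049*u).round(4))
p=back(c,[(148,205),(238,205),(242,286),(159,286)],.014);print(p.round(4),p.mean(0).round(4))
p=back(c,[(114,161),(400,161)],.018);print('tray corners',p.round(4)); d=p[1]-p[0]; print(np.degrees(np.arctan2(d[1],d[0])), (p.mean(0)[:2]+.113*u).round(4))
```

```text
slot end [[ 0.4551 -0.0098  0.014 ]
 [ 0.4583  0.0264  0.014 ]] [0.4567 0.0083 0.014 ]
slot centre [0.5055 0.004 ]
[[ 0.465  -0.1153  0.014 ]
 [ 0.4705 -0.0537  0.014 ]
 [ 0.5313 -0.0606  0.014 ]
 [ 0.5259 -0.1216  0.014 ]] [ 0.4982 -0.0878  0.014 ]
tray corners [[ 0.4335 -0.1284  0.018 ]
 [ 0.45    0.0573  0.018 ]]
84.924871807085 [ 0.5543 -0.0456]
```

```bash
python3 -c "
from h import *
plan((.504,.0035,.022),84.9)"
```

```text
psi 84.96 turn deg 0.06 share 0.0006 rows 1 | shift [-0.004  -0.001   0.1949] rows 2 each [-0.002  -0.0005  0.0974] clock 6.125 j7 1.42
```

Emit:
{"fn": "apply_moves", "kwargs": {
  "targets": [1,-0.004,-0.001,0,0,1,0,0,0.03,0,1,0,0,0.05,0,1,0,0,0.05,0,1,0,0,0.035,0,1,0,0,0.02,0,1,0,0,0.01,0,1,0,0,0,0,1,0,0,0,0]
}}

```text
clock: 7.25
position: [0.5038, 0.002, 0.0225]
ee_rot: [0.141, 3.138, 0.0]
force: [-1.2, -0.5, 5.9]
width: 0.193
```

Emit:
{"fn": "apply_moves", "kwargs": {
  "targets": [1,0,0,0.003,0,1,0,0,0.002,0,1,0,0,0,0]
}}

```text
clock: 7.62
position: [0.5042, 0.002, 0.0217]
ee_rot: [0.141, 3.137, 0.001]
force: [-6.5, -0.9, 24.7]
width: 0.196
```

Contact force shows it has met the floor (floor about 9 mm above the bench); I'll relax the push, then open a little.

Emit:
{"fn": "apply_moves", "kwargs": {
  "targets": [1,0,0,-0.003,0,1,0,0,-0.001,0,1,0,0,0,0]
}}

```text
clock: 8.0
position: [0.504, 0.0021, 0.0218]
ee_rot: [0.141, 3.138, 0.0]
force: [-1.4, -0.2, 6.1]
width: 0.19
```

```bash
python3 look.py w4
```

```text
8.0 [0.504  0.0021 0.0218] 84.87 0.19046940989624903 [-1.4 -0.2  6.1]
```

View pics/w4.png

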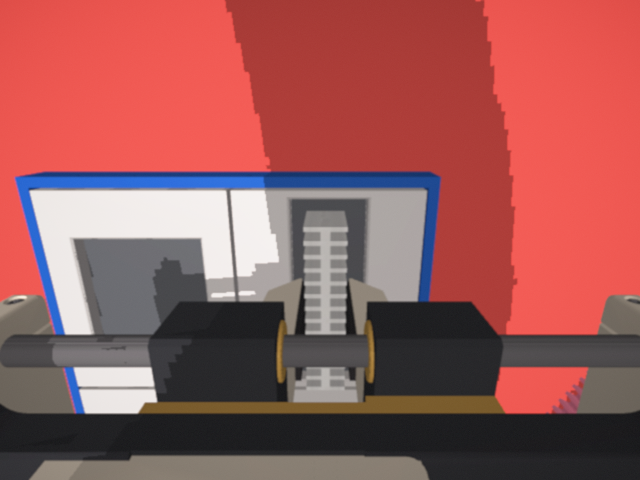

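It sits inside the slot (slot end row 198, bar end row 212, clear on both sides). Release.

Emit:
{"fn": "apply_moves", "kwargs": {
  "targets": [0.75,0,0,0,0,0.7,0,0,0,0,0.65,0,0,0,0,0.65,0,0,0,0,0.65,0,0,-0.02,0,0.65,0,0,-0.05,0,0.65,0,0,-0.1,0,0.65,0,0,-0.1,0,0.5,0,0,-0.1,0,0.4,0,0,-0.06,0,0.4,0,0,-0.02,0,0.4,0,0,0,0]
}}

```text
clock: 9.55
position: [0.5034, 0.002, 0.2015]
ee_rot: [0.141, 3.138, 0.0]
force: [-0.2, -0.4, 0.1]
width: 0.598
```

```bash
python3 look.py w5; python3 -c "
from h import *
plan((.484,-.356,.2),20.4)
plan((.484,-.356,.2),110.4)"
```

```text
9.55 [0.5034 0.002  0.2015] 84.87 0.5979591796544849 [-0.2 -0.4  0.1]
psi 84.87 turn deg 64.47 share 0.7164 rows 8 | shift [-0.8223 -0.3566  0.0021] rows 9 each [-0.0914 -0.0396  0.0002] clock 9.6 j7 1.41
psi 84.87 turn deg -25.53 share -0.2836 rows 3 | shift [ 0.3566 -0.8223  0.0021] rows 9 each [ 0.0396 -0.0914  0.0002] clock 9.6 j7 1.41
```

View pics/w5.png

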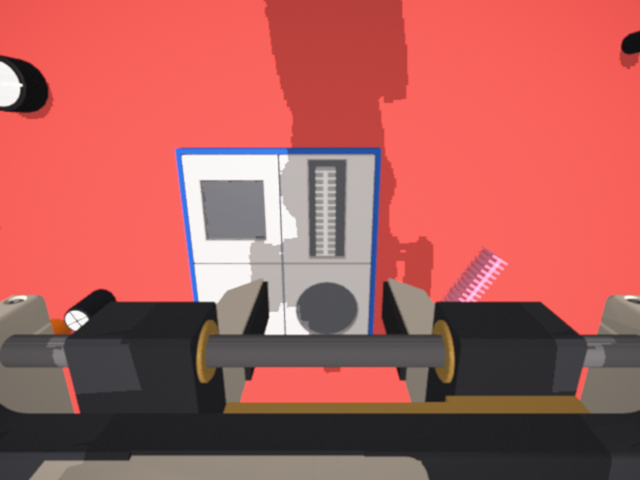

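Heat sink is standing in the slot at (326,210), rows 166–255 within slot 160–258. On to the transformer.

Emit:
{"fn": "apply_moves", "kwargs": {
  "targets": [0.3,0,0,0,0.09,0.3,0,0,0,0.09,0.3,0,0,0,0.09,0.3,0,0,0,0.09,0.3,0,0,0,0.09,0.3,0,0,0,0.09,0.3,0,0,0,0.09,0.3,0,0,0,0.086,0.3,-0.041,-0.018,0,0,0.3,-0.092,-0.04,0,0,0.3,-0.092,-0.04,0,0,0.3,-0.092,-0.04,0,0,0.3,-0.092,-0.04,0,0,0.3,-0.092,-0.04,0,0,0.3,-0.092,-0.04,0,0,0.3,-0.092,-0.04,0,0,0.3,-0.092,-0.04,0,0,0.3,-0.045,-0.019,0,0]
}}

```text
clock: 11.85
position: [0.4831, -0.3579, 0.2001]
ee_rot: [-1.795, -2.576, 0.002]
force: [0.4, 0.3, -0.6]
width: 0.698
```

Emit:
{"fn": "apply_moves", "kwargs": {
  "targets": [0.3,0,0,0,0,0.3,0,0,0,0]
}}

```text
clock: 12.1
position: [0.4849, -0.354, 0.2009]
ee_rot: [-1.789, -2.58, -0.002]
force: [0.0, 0.0, 0.7]
width: 0.7
```

```bash
python3 look.py w6
```

```text
12.1 [ 0.4849 -0.354   0.2009] 20.52 0.7000090203544236 [0.  0.  0.7]
```

View pics/w6.png

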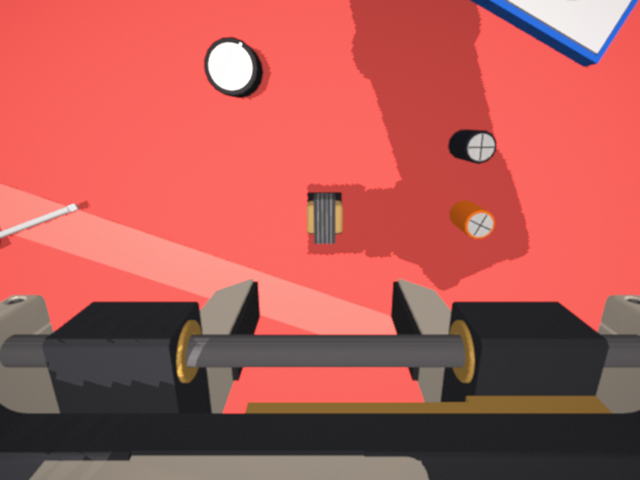

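```bash
python3 -c "
import cv2
im=cv2.imread('pics/w6.png'); cv2.imwrite('pics/c6.png',cv2.resize(im[175:260,285:365],None,fx=7,fy=7,interpolation=cv2.INTER_CUBIC))"
```

```text
(no output)
```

View pics/c6.png

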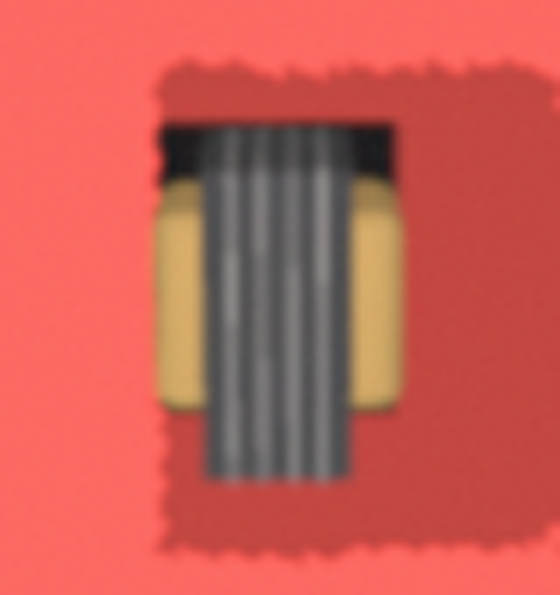

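Transformer core's top face spans (314.3..335.1, 199.3..243.7), well aligned with the jaws.

Run:
```python
from wb import *
c=wcam('w6'); p=back(c,[(314.3,199.3),(335.1,199.3),(335.1,243.7),(314.3,243.7)],.036); print(p.round(4),p.mean(0).round(4))
d=p[1]-p[0]; print(np.degrees(np.arctan2(d[1],d[0])))
d=p[3]-p[0]; print(np.degrees(np.arctan2(d[1],d[0])),np.linalg.norm(d))
m=p.mean(0); plan((m[0],m[1],.013),20.4)
```

```text
[[ 0.4709 -0.344   0.036 ]
 [ 0.4885 -0.3374  0.036 ]
 [ 0.5038 -0.3771  0.036 ]
 [ 0.4854 -0.384   0.036 ]] [ 0.4871 -0.3606  0.036 ]
20.532427345817343
-69.98445188281106 0.04249746690596895
psi 20.55 turn deg 0.15 share 0.0017 rows 1 | shift [-0.0176 -0.0009  0.4704] rows 5 each [-0.0035 -0.0002  0.0941] clock 12.15 j7 1.09
```

Emit:
{"fn": "apply_moves", "kwargs": {
  "targets": [0.3,-0.016,-0.001,0.03,0,0.3,0,0,0.08,0,0.3,0,0,0.08,0,0.3,0,0,0.08,0,0.3,0,0,0.08,0,0.3,0,0,0.06,0,0.3,0,0,0.04,0,0.3,0,0,0.02,0,0.3,0,0,0,0,0.3,0,0,0,0,1,0,0,0,0,1,0,0,0,0,1,0,0,0,0,1,0,0,0,0,1,0,0,0,0,1,0,0,0,0],
  "grip_force": 30
}}

```text
clock: 14.15
position: [0.4865, -0.3621, 0.0136]
ee_rot: [1.792, 2.58, 0.0]
force: [0.7, 0.6, 3.8]
width: 0.367
```

```bash
python3 look.py w7
```

```text
14.15 [ 0.4865 -0.3621  0.0136] 20.43 0.3670847038751076 [0.7 0.6 3.8]
```

View pics/w7.png

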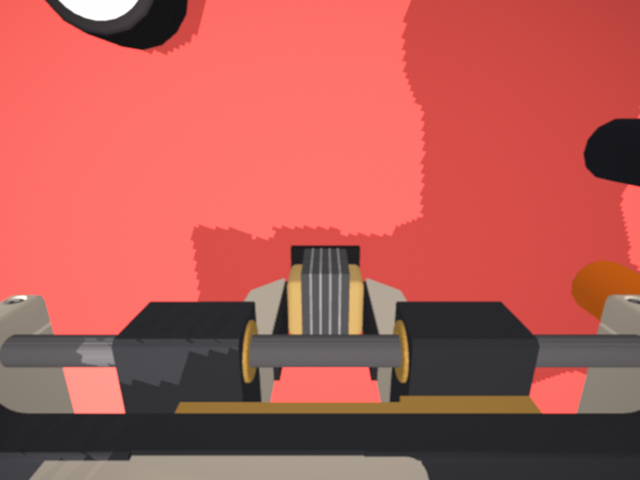

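Gripped at 34 mm; core's top rear edge about row 271.

Run:
```python
from wb import *
im=cv2.imread('pics/w7.png'); cv2.imwrite('pics/c7.png',cv2.resize(im[235:345,270:385],None,fx=5,fy=5,interpolation=cv2.INTER_CUBIC))
c=wcam('w7'); s=pickle.load(open('pics/w7.pkl','rb')); a=np.radians(psi(s)); tx=np.array([np.sin(a),-np.cos(a)]); tx=-tx
for r in (268,271,274,278):
  p=back(c,[(325,r)],.0355)[0]; print(r,(p[:2]-s['position'][:2])@tx)
# pocket estimates from w5
c=wcam('w5'); p=back(c,[(200,180),(265,180),(267,241),(207,241)],.017); print(p.mean(0).round(4))
p=back(c,[(178,149),(380,149)],.02);a=np.radians(-5.1); u=np.array([np.cos(a),np.sin(a)]); print(p.round(4),(p.mean(0)[:2]+.113*u).round(4))
```

```text
268 0.02494334083749473
271 0.023625219499977167
274 0.022299915415503958
278 0.020521568295732588
[ 0.4977 -0.0853  0.017 ]
[[ 0.4345 -0.1266  0.02  ]
 [ 0.451   0.0573  0.02  ]] [ 0.5554 -0.0447]
```

View pics/c7.png

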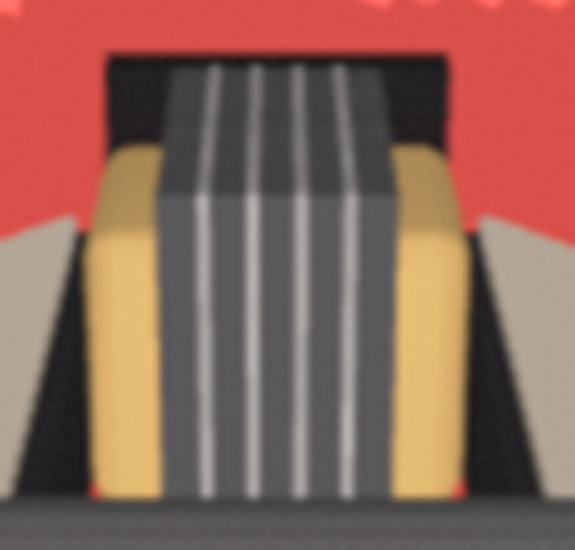

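```bash
python3 -c "
from h import *
plan((.497,-.0885,.1),-5.1)"
```

```text
psi 20.43 turn deg 25.53 share 0.2837 rows 3 | shift [ 0.6837 -0.0345 -0.2159] rows 7 each [ 0.0977 -0.0049 -0.0308] clock 14.2 j7 1.2
```

Emit:
{"fn": "apply_moves", "kwargs": {
  "targets": [1,0,0,-0.02,0,1,0,0,-0.05,0,1,0,0,-0.075,0,1,0,0,-0.05,0.08,1,0,0,-0.021,0.1,1,0,0,0,0.104,1,0.04,-0.002,0,0,1,0.08,-0.004,0,0,1,0.08,-0.004,0,0,1,0.08,-0.004,0,0,1,0.08,-0.004,0,0,1,0.08,-0.004,0,0,1,0.08,-0.004,0,0,1,0.08,-0.004,0,0,1,0.06,-0.003,0,0,1,0.024,-0.001,0,0,1,0,0,0,0,1,0,0,0,0]
}}

```text
clock: 16.45
position: [0.4971, -0.0895, 0.1]
ee_rot: [2.319, 2.119, -0.0]
force: [-0.6, -0.1, -2.2]
width: 0.365
```

```bash
python3 look.py w8; python3 -c "
from h import *
plan((.497,-.0885,.025),-5.1)"
```

```text
16.45 [ 0.4971 -0.0895  0.1   ] -5.16 0.36508526566582666 [-0.6 -0.1 -2.2]
psi -5.19 turn deg -0.09 share -0.001 rows 1 | shift [ 0.0026 -0.0005  0.1875] rows 2 each [ 0.0013 -0.0003  0.0938] clock 16.5 j7 0.31
```

View pics/w8.png

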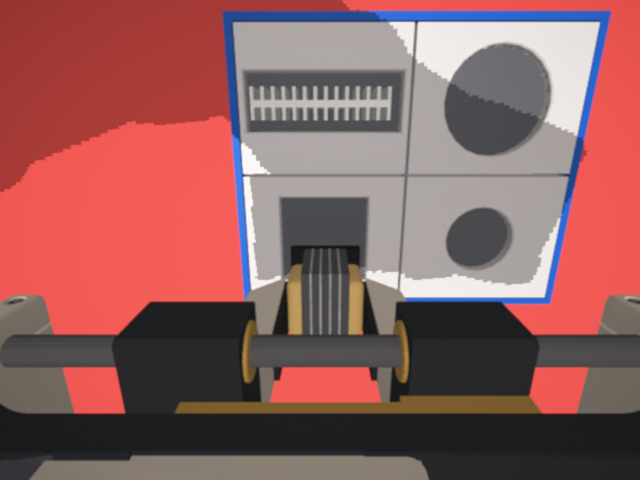

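Transformer is centred on the pocket's columns (280–368); heat sink stands straight in the slot at (322,103).

Run:
```python
from wb import *
c=wcam('w8'); p=back(c,[(280,198),(368,198)],.017); a=np.radians(-5.1); v=np.array([-np.sin(a),np.cos(a)])
print(p.round(4),'sq centre',(p.mean(0)[:2]-.03*v).round(4))
im=cv2.imread('pics/w8.png'); hsv=cv2.cvtColor(im,cv2.COLOR_BGR2HSV)
d=((hsv[:,:,2]<110)&(hsv[:,:,1]<60)).astype(np.uint8)
for n,(x0,y0,x1,y1) in dict(lr=(430,30,565,165),sr=(435,195,525,280)).items():
    m=np.zeros_like(d); m[y0:y1,x0:x1]=d[y0:y1,x0:x1]; ct=max(cv2.findContours(m,0,1)[0],key=len)[:,0]
    X=back(c,ct,.013)[:,:2].astype(np.float32); print(n,cv2.minEnclosingCircle(X))
```

```text
[[ 0.47   -0.0547  0.017 ]
 [ 0.5292 -0.0601  0.017 ]] sq centre [ 0.4969 -0.0873]
lr ((0.6131923198699951, -0.008293804712593555), 0.03272442892193794)
sr ((0.6060847640037537, -0.09760923683643341), 0.023050157353281975)
```

Emit:
{"fn": "apply_moves", "kwargs": {
  "targets": [1,0.002,0,0,0,1,0,0,0.03,0,1,0,0,0.05,0,1,0,0,0.05,0,1,0,0,0.035,0,1,0,0,0.015,0,1,0,0,0.005,0,1,0,0,0.003,0,1,0,0,0,0,1,0,0,0,0]
}}

```text
clock: 17.75
position: [0.4976, -0.0875, 0.0251]
ee_rot: [2.318, 2.12, 0.001]
force: [1.1, 0.3, -2.6]
width: 0.364
```

Emit:
{"fn": "apply_moves", "kwargs": {
  "targets": [1,0,0,0.003,0,1,0,0,0.002,0,1,0,0,0,0]
}}

```text
clock: 18.12
position: [0.4976, -0.0875, 0.0245]
ee_rot: [-2.319, -2.119, -0.003]
force: [-8.1, 1.5, 28.3]
width: 0.366
```

Emit:
{"fn": "apply_moves", "kwargs": {
  "targets": [1,0,0,-0.003,0,1,0,0,-0.001,0]
}}

```text
clock: 18.38
position: [0.4976, -0.0875, 0.0246]
ee_rot: [2.318, 2.119, 0.001]
force: [0.4, -0.2, -0.1]
width: 0.367
```

```bash
python3 look.py w9
```

```text
18.375 [ 0.4976 -0.0875  0.0246] -5.13 0.3671676862184329 [ 0.4 -0.2 -0.1]
```

View pics/w9.png

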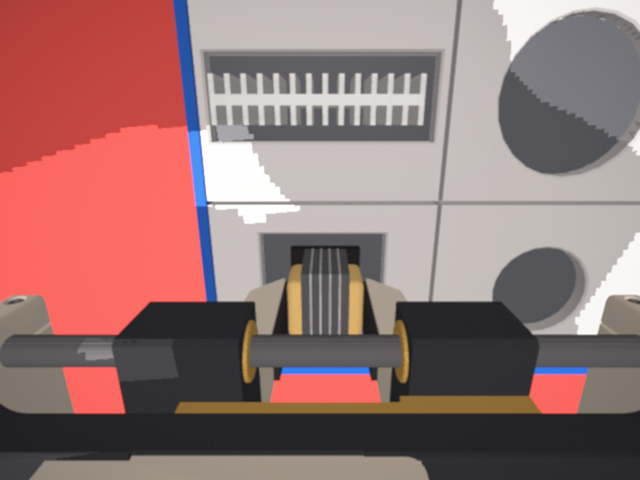

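Transformer is inside the pocket and its weight is taken by the floor (28 N push at 24.5 mm, ~0 after relaxing). Release slowly.

Emit:
{"fn": "apply_moves", "kwargs": {
  "targets": [1,0,0,0.001,0,0.58,0,0,0,0,0.52,0,0,0,0,0.48,0,0,0,0,0.45,0,0,0,0,0.45,0,0,-0.02,0,0.45,0,0,-0.05,0,0.45,0,0,-0.1,0,0.45,0,0,-0.1,0,0.45,0,0,-0.1,0,0.45,0,0,-0.06,0,0.45,0,0,-0.01,0,0.45,0,0,0,0]
}}

```text
clock: 20.05
position: [0.497, -0.0874, 0.1996]
ee_rot: [-2.318, -2.12, -0.0]
force: [0.3, -0.2, -0.4]
width: 0.549
```

```bash
python3 look.py w10
```

```text
20.05 [ 0.497  -0.0874  0.1996] -5.12 0.5488274369387108 [ 0.3 -0.2 -0.4]
```

View pics/w10.png

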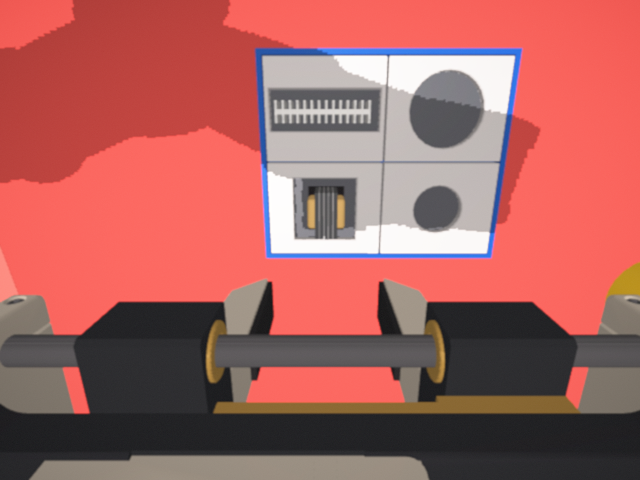

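Transformer stands square in its pocket at (326,210). Next the thick capacitor; jaws at 27°, square to the line to the orange one.

```bash
python3 -c "
from h import *
plan((.586,-.252,.2),27)"
```

```text
psi -5.13 turn deg -32.13 share -0.3569 rows 4 | shift [-0.4681  0.0119 -0.0021] rows 5 each [-0.0936  0.0024 -0.0004] clock 20.1 j7 0.21
```

Emit:
{"fn": "apply_moves", "kwargs": {
  "targets": [0.45,0,0,0,-0.09,0.45,0,0,0,-0.09,0.45,0,0,0,-0.09,0.45,0,0,0,-0.087,0.45,-0.04,0,0,0,0.45,-0.09,0.003,0,0,0.45,-0.09,0.003,0,0,0.45,-0.09,0.003,0,0,0.45,-0.09,0.003,0,0,0.45,-0.068,0,0,0,0.45,0,0,0,0,0.45,0,0,0,0,0.45,0,0,0,0],
  "grip_force": 20
}}

```text
clock: 21.72
position: [0.5864, -0.2513, 0.1996]
ee_rot: [-1.641, -2.678, -0.001]
force: [-0.0, 0.2, 0.2]
width: 0.553
```

```bash
python3 look.py w11
```

```text
21.725 [ 0.5864 -0.2513  0.1996] 27.0 0.5532927279243667 [-0.   0.2  0.2]
```

View pics/w11.png

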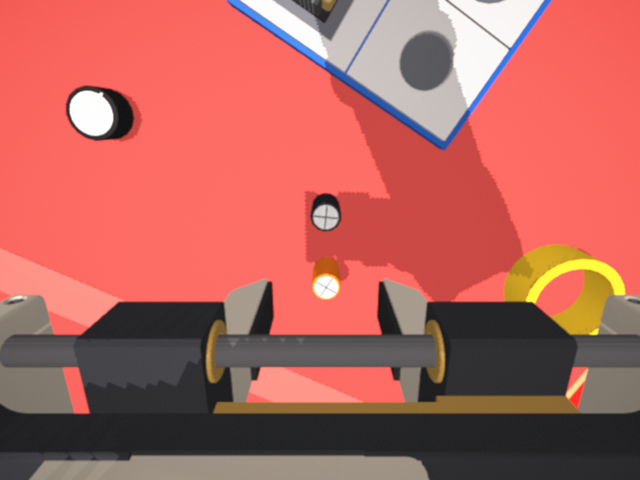

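Capacitor's top centre at (326,216); the orange one at (326,287) is behind it along the tool's x, clear of both fingers.

Run:
```python
from wb import *
c=wcam('w11'); im=cv2.imread('pics/w11.png'); cv2.imwrite('pics/c11.png',cv2.resize(im[185:310,290:365],None,fx=4.5,fy=4.5,interpolation=cv2.INTER_CUBIC))
p=back(c,[(326,216),(326,287)],.045); print(p.round(4)); plan((*p[0][:2],.014),27)
```

```text
[[ 0.5867 -0.2499  0.045 ]
 [ 0.6183 -0.3117  0.045 ]]
psi 27.02 turn deg 0.02 share 0.0003 rows 1 | shift [0.0028 0.002  0.4647] rows 5 each [0.0006 0.0004 0.0929] clock 21.775 j7 1.04
```

View pics/c11.png

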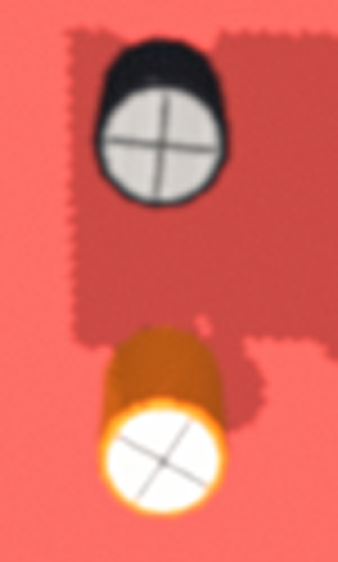

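Emit:
{"fn": "apply_moves", "kwargs": {
  "targets": [0.45,0.002,0.002,0.03,0,0.45,0,0,0.08,0,0.45,0,0,0.08,0,0.45,0,0,0.08,0,0.45,0,0,0.08,0,0.45,0,0,0.06,0,0.45,0,0,0.035,0,0.45,0,0,0.017,0,0.45,0,0,0,0,0.45,0,0,0,0,1,0,0,0,0,1,0,0,0,0,1,0,0,0,0,1,0,0,0,0,1,0,0,0,0]
}}

```text
clock: 23.65
position: [0.5871, -0.2511, 0.0154]
ee_rot: [1.641, 2.678, 0.0]
force: [-0.0, -0.1, 3.9]
width: 0.296
```

```bash
python3 look.py w12
```

```text
23.65 [ 0.5871 -0.2511  0.0154] 27.0 0.2964879086827193 [-0.  -0.1  3.9]
```

View pics/w12.png

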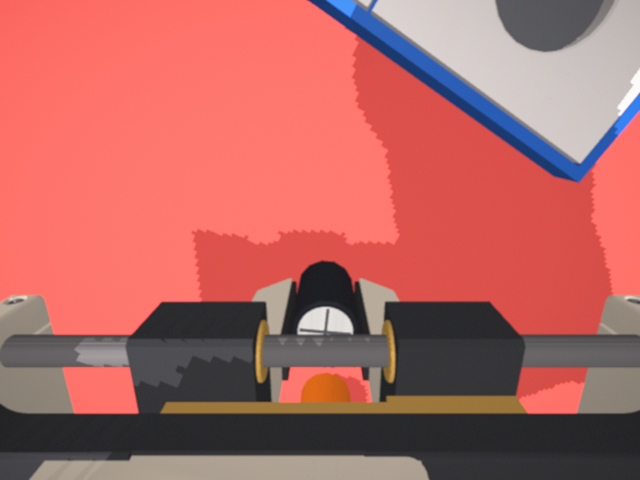

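Run:
```python
from wb import *
c=wcam('w12'); s=pickle.load(open('pics/w12.pkl','rb')); a=np.radians(psi(s)); tx=np.array([-np.sin(a),np.cos(a)]); ty=np.array([np.cos(a),np.sin(a)])
p=back(c,[(327,331)],.045)[0][:2]-s['position'][:2]; o=p@tx; print(o,p@ty)
a=np.radians(-5.1); t=np.array([.6055,-.0976])-o*np.array([-np.sin(a),np.cos(a)]); print(t)
plan((*t,.1),-5.1)
```

```text
0.0005948522294784629 0.0009228513107779914
[ 0.60544712 -0.0981925 ]
psi 27.0 turn deg 32.1 share 0.3566 rows 4 | shift [ 0.3849  0.0117 -0.2117] rows 4 each [ 0.0962  0.0029 -0.0529] clock 23.7 j7 1.13
```

Emit:
{"fn": "apply_moves", "kwargs": {
  "targets": [1,0,0,-0.02,0,1,0,0,-0.05,0,1,0,0,-0.075,0,1,0,0,-0.05,0.08,1,0,0,-0.017,0.09,1,0,0,0,0.1,1,0,0,0,0.087,1,0.04,0.002,0,0,1,0.08,0.002,0,0,1,0.08,0.002,0,0,1,0.08,0.002,0,0,1,0.07,0.002,0,0,1,0.035,0.002,0,0,1,0,0,0,0,1,0,0,0,0]
}}

```text
clock: 25.58
position: [0.6053, -0.0996, 0.1002]
ee_rot: [2.319, 2.118, -0.001]
force: [-0.3, -0.8, -1.0]
width: 0.299
```

```bash
python3 look.py w13; python3 -c "
from h import *
plan((.6055,-.0982,.027),-5.1)"
```

```text
25.575 [ 0.6053 -0.0996  0.1002] -5.17 0.2989499138177399 [-0.3 -0.8 -1. ]
psi -5.21 turn deg -0.11 share -0.0013 rows 1 | shift [0.004  0.0003 0.183 ] rows 2 each [0.002  0.0001 0.0915] clock 25.625 j7 0.4
```

View pics/w13.png

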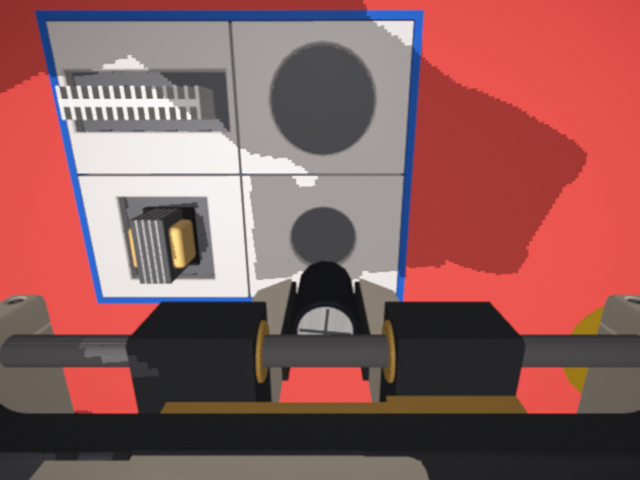

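Pocket centred at column 323 under the capacitor (325). Lowering.

Emit:
{"fn": "apply_moves", "kwargs": {
  "targets": [1,0.003,0,0,0,1,0,0,0.03,0,1,0,0,0.05,0,1,0,0,0.05,0,1,0,0,0.03,0,1,0,0,0.013,0,1,0,0,0.005,0,1,0,0,0,0,1,0,0,0,0]
}}

```text
clock: 26.75
position: [0.606, -0.097, 0.0292]
ee_rot: [2.318, 2.119, 0.001]
force: [0.2, -0.3, 0.1]
width: 0.301
```

Emit:
{"fn": "apply_moves", "kwargs": {
  "targets": [1,0,0,0.004,0,1,0,0,0.003,0,1,0,0,0,0]
}}

```text
clock: 27.12
position: [0.6058, -0.0969, 0.0263]
ee_rot: [2.319, 2.12, 0.001]
force: [-1.6, 0.5, 3.7]
width: 0.303
```

Emit:
{"fn": "apply_moves", "kwargs": {
  "targets": [1,0,0,0.002,0,1,0,0,0,0]
}}

```text
clock: 27.38
position: [0.6058, -0.0969, 0.0263]
ee_rot: [-2.319, -2.12, -0.002]
force: [-4.0, 1.7, 13.4]
width: 0.299
```

Emit:
{"fn": "apply_moves", "kwargs": {
  "targets": [1,0,0,-0.002,0,1,0,0,0,0,0.64,0,0,0,0,0.6,0,0,0,0,0.55,0,0,0,0,0.52,0,0,0,0,0.52,0,0,-0.02,0,0.52,0,0,-0.05,0,0.52,0,0,-0.1,0,0.52,0,0,-0.1,0,0.52,0,0,-0.1,0,0.52,0,0,-0.05,0,0.52,0,0,-0.01,0,0.52,0,0,0,0]
}}

```text
clock: 29.12
position: [0.6054, -0.0968, 0.1981]
ee_rot: [-2.319, -2.12, -0.0]
force: [-0.9, 0.3, 0.4]
width: 0.479
```

```bash
python3 look.py w14;  python3 -c "
from h import *
plan((.365,-.265,.2),20)
plan((.365,-.265,.2),-5)"
```

```text
29.125 [ 0.6054 -0.0968  0.1981] -5.13 0.478515395623621 [-0.9  0.3  0.4]
psi -5.13 turn deg -25.13 share -0.2792 rows 3 | shift [-0.19   -0.708  -0.0064] rows 7 each [-0.0271 -0.1011 -0.0009] clock 29.175 j7 0.32
psi -5.13 turn deg -0.13 share -0.0014 rows 1 | shift [-0.4714 -0.5613 -0.0064] rows 7 each [-0.0673 -0.0802 -0.0009] clock 29.175 j7 0.32
```

View pics/w14.png

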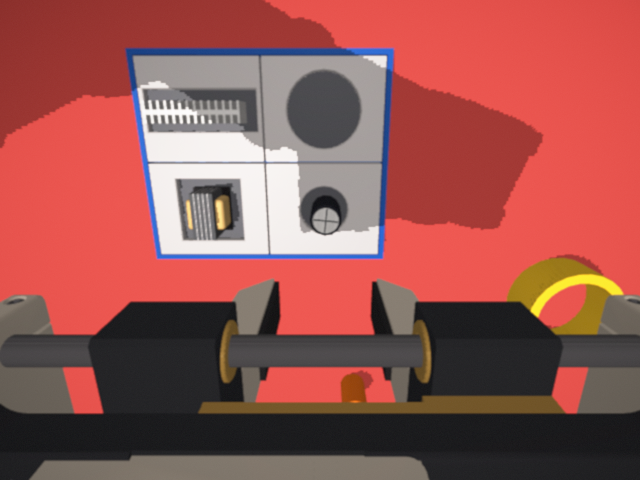

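Capacitor stands in the small round pocket at (326,215). Now the knob, keeping the jaw direction.

Emit:
{"fn": "apply_moves", "kwargs": {
  "targets": [0.2,-0.03,-0.036,0,0,0.2,-0.067,-0.08,0,0,0.2,-0.067,-0.08,0,0,0.2,-0.067,-0.08,0,0,0.2,-0.067,-0.08,0,0,0.2,-0.067,-0.08,0,0,0.2,-0.067,-0.08,0,0,0.2,-0.04,-0.045,0,0,0.2,0,0,0,0,0.2,0,0,0,0,0.2,0,0,0,0]
}}

```text
clock: 30.55
position: [0.3657, -0.2643, 0.1977]
ee_rot: [-2.317, -2.121, 0.0]
force: [-0.8, 0.5, -0.1]
width: 0.8
```

```bash
python3 look.py w15
```

```text
30.55 [ 0.3657 -0.2643  0.1977] -5.05 0.8002096320071138 [-0.8  0.5 -0.1]
```

View pics/w15.png

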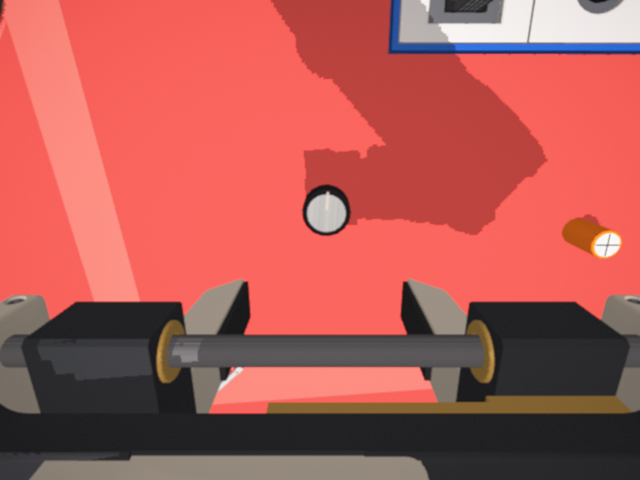

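Run:
```python
from wb import *
im=cv2.imread('pics/w15.png'); c=wcam('w15'); g=cv2.cvtColor(im,cv2.COLOR_BGR2HSV)
d=((g[:,:,2]>150)&(g[:,:,1]<50)).astype(np.uint8); m=np.zeros_like(d); m[180:240,295:360]=d[180:240,295:360]
ct=max(cv2.findContours(m,0,1)[0],key=len)[:,0]; X=back(c,ct,.028)[:,:2].astype(np.float32); q=cv2.minEnclosingCircle(X); print(q)
plan((*q[0],.013),-5.1)
```

```text
((0.36691558361053467, -0.2632896900177002), 0.018841803073883057)
psi -5.05 turn deg 0.05 share 0.0006 rows 1 | shift [0.003  0.0027 0.4618] rows 5 each [0.0006 0.0005 0.0924] clock 30.6 j7 0.66
```

Emit:
{"fn": "apply_moves", "kwargs": {
  "targets": [0.2,0.003,0.003,0.03,0,0.2,0,0,0.08,0,0.2,0,0,0.08,0,0.2,0,0,0.08,0,0.2,0,0,0.08,0,0.2,0,0,0.06,0,0.2,0,0,0.035,0,0.2,0,0,0.017,0,0.2,0,0,0,0,0.2,0,0,0,0,1,0,0,0,0,1,0,0,0,0,1,0,0,0,0,1,0,0,0,0,1,0,0,0,0,1,0,0,0,0]
}}

```text
clock: 32.6
position: [0.3666, -0.2638, 0.0132]
ee_rot: [2.319, 2.12, 0.0]
force: [0.1, 1.6, 5.4]
width: 0.496
```

```bash
python3 look.py w16; python3 -c "
from h import *
plan((.613,-.008,.1),-5.1)"
```

```text
32.6 [ 0.3666 -0.2638  0.0132] -5.13 0.4958633600589372 [0.1 1.6 5.4]
psi -5.13 turn deg -0.03 share -0.0003 rows 1 | shift [ 0.6918  0.5566 -0.2169] rows 9 each [ 0.0769  0.0618 -0.0241] clock 32.65 j7 1.01
```

View pics/w16.png

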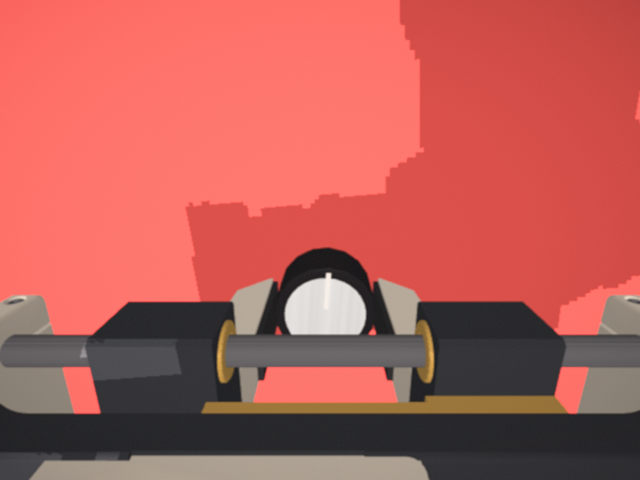

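Knob gripped at 46 mm, pointer straight. Carry it over the tray with its underside at ~87 mm, above the placed parts (≤55 mm).

Emit:
{"fn": "apply_moves", "kwargs": {
  "targets": [1,0,0,-0.02,0,1,0,0,-0.05,0,1,0,0,-0.075,0,1,0,0,-0.072,0,1,0.035,0.028,0,0,1,0.07,0.056,0,0,1,0.07,0.056,0,0,1,0.07,0.056,0,0,1,0.07,0.056,0,0,1,0.07,0.056,0,0,1,0.07,0.056,0,0,1,0.07,0.056,0,0,1,0.07,0.056,0,0,1,0.06,0.05,0,0,1,0.037,0.03,0,0,1,0,0,0,0,1,0,0,0,0]
}}

```text
clock: 34.78
position: [0.6118, -0.0093, 0.0997]
ee_rot: [-2.32, -2.118, 0.002]
force: [-1.5, -0.4, -1.7]
width: 0.493
```

```bash
python3 look.py w17; python3 -c "
from h import *
plan((.613,-.008,.028),-5.1)"
```

```text
34.775 [ 0.6118 -0.0093  0.0997] -5.22 0.4926791740085893 [-1.5 -0.4 -1.7]
psi -5.24 turn deg -0.14 share -0.0016 rows 1 | shift [0.0039 0.0026 0.1797] rows 2 each [0.002  0.0013 0.0899] clock 34.825 j7 0.28
```

View pics/w17.png

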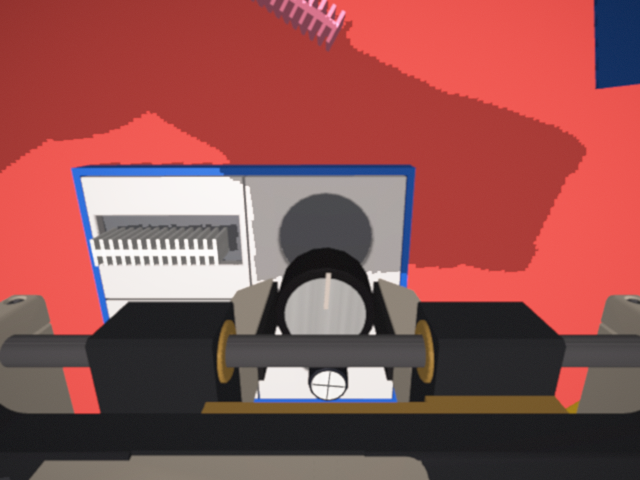

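Emit:
{"fn": "apply_moves", "kwargs": {
  "targets": [1,0.003,0.002,0,0,1,0,0,0.03,0,1,0,0,0.05,0,1,0,0,0.05,0,1,0,0,0.03,0,1,0,0,0.017,0,1,0,0,0.006,0,1,0,0,0.003,0,1,0,0,0,0,1,0,0,0,0]
}}

```text
clock: 36.08
position: [0.614, -0.0069, 0.0259]
ee_rot: [2.318, 2.12, 0.001]
force: [0.0, 0.2, -1.0]
width: 0.495
```

Emit:
{"fn": "apply_moves", "kwargs": {
  "targets": [1,0,0,0.003,0,1,0,0,0,0]
}}

```text
clock: 36.33
position: [0.6137, -0.0069, 0.0244]
ee_rot: [2.319, 2.12, 0.0]
force: [-0.1, 0.3, -0.6]
width: 0.494
```

Emit:
{"fn": "apply_moves", "kwargs": {
  "targets": [1,0,0,0.002,0,1,0,0,0.001,0,1,0,0,0,0]
}}

```text
clock: 36.7
position: [0.6137, -0.0068, 0.0242]
ee_rot: [-2.319, -2.119, -0.001]
force: [-5.0, 0.6, 12.5]
width: 0.497
```

Emit:
{"fn": "apply_moves", "kwargs": {
  "targets": [1,0,0,-0.002,0,1,0,0,0,0,0.46,0,0,0,0,0.42,0,0,0,0,0.38,0,0,0,0,0.35,0,0,0,0,0.35,0,0,-0.02,0,0.35,0,0,-0.05,0,0.35,0,0,-0.1,0,0.35,0,0,-0.1,0,0.35,0,0,-0.1,0,0.35,0,0,-0.05,0,0.35,0,0,0,0,0.35,0,0,0,0]
}}

```text
clock: 38.45
position: [0.6132, -0.0068, 0.1917]
ee_rot: [-2.318, -2.119, 0.0]
force: [0.4, 0.2, 0.3]
width: 0.653
```

```bash
python3 look.py w18; python3 -c "
from h import *
plan((.4,.0,.3),-5.1)"
```

```text
38.45 [ 0.6132 -0.0068  0.1917] -5.13 0.6528261486168585 [0.4 0.2 0.3]
psi -5.13 turn deg -0.03 share -0.0003 rows 1 | shift [-0.0305 -0.532  -0.2718] rows 6 each [-0.0051 -0.0887 -0.0453] clock 38.5 j7 0.21
```

View pics/w18.png

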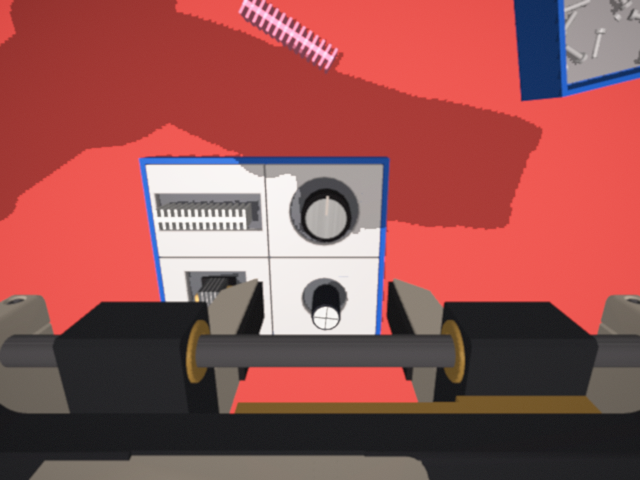

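The knob stands in the large round pocket at (326,215). Backing off for a last look from all cameras.

Emit:
{"fn": "apply_moves", "kwargs": {
  "targets": [0.35,-0.03,0,-0.03,0,0.35,-0.07,0,-0.03,0,0.35,-0.08,0,-0.03,0,0.35,-0.08,0,-0.03,0,0.35,-0.08,0,0,0,0.35,-0.08,0,0,0,0.35,-0.08,0,0,0,0.35,-0.08,0,0,0,0.35,-0.04,0,0,0,0.35,0,0,0,0,0.35,0,0,0,0]
}}

```text
clock: 39.88
position: [0.5919, -0.2525, 0.2397]
ee_rot: [-2.317, -2.121, -0.001]
force: [0.3, 0.3, -0.5]
width: 0.652
```

```bash
python3 look.py w19
python3 - <<'E'
from h import *
t=eyes.get_image('top')[:,:,::-1]; s=eyes.get_image('scene')[:,:,::-1]
cv2.imwrite('pics/top1.png',t); 
a=cv2.resize(t[165:315,160:410],(400,240),interpolation=cv2.INTER_CUBIC)
b=cv2.resize(s[110:390,200:480],(400,400),interpolation=cv2.INTER_CUBIC)
o=np.zeros((400,800,3),np.uint8); o[:240,:400]=a; o[:,400:]=b; cv2.imwrite('pics/fin.png',o)
E
```

```text
39.875 [ 0.5919 -0.2525  0.2397] -5.05 0.6516853539926879 [ 0.3  0.3 -0.5]
```

View pics/fin.png

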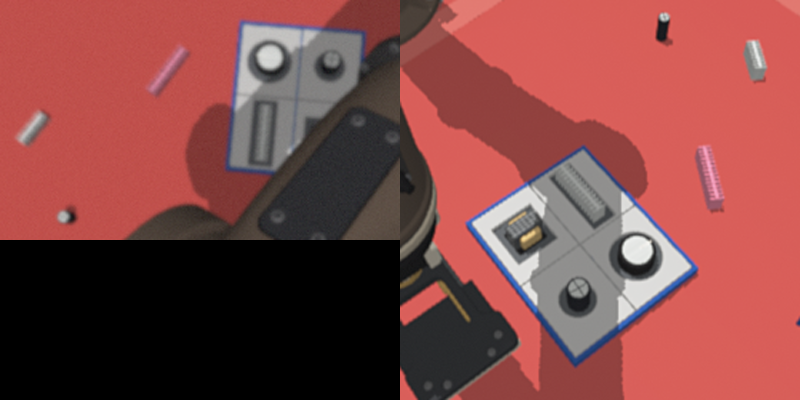

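View pics/top1.png

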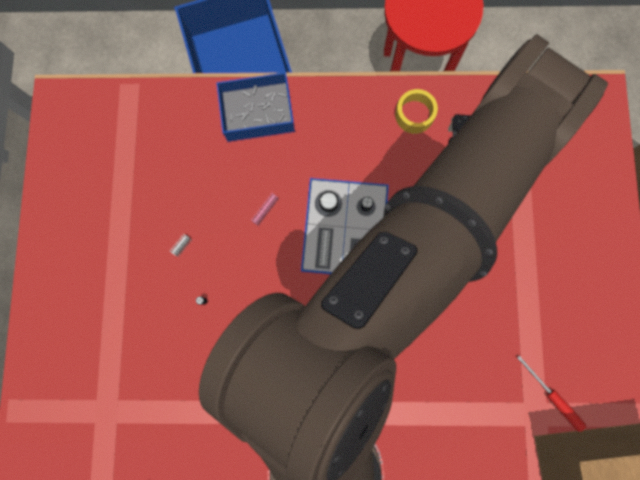

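View pics/w19.png

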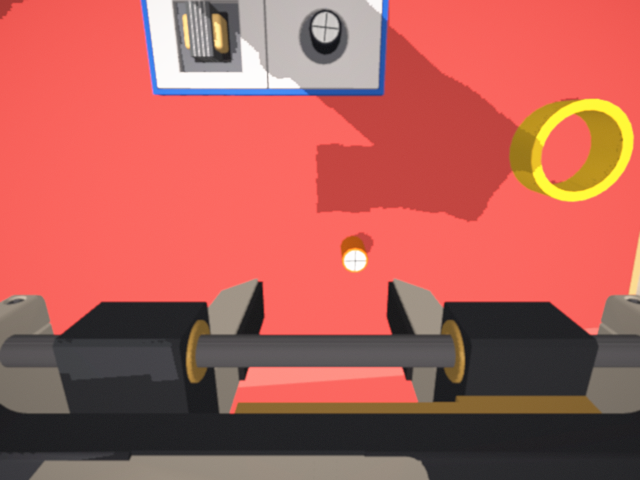

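All four parts stand in their pockets. In the enlarged scene view: transformer (523,230), heat sink (580,192), capacitor (578,290), knob (637,250). Short heat sink, slim capacitor, pink bar and orange capacitor are where they were. Handing in.

```bash
python3 -c "
from cell import arm
print(arm.sign_off())"
```

```text
the job is handed in; nothing more can be done
None
```

The kit is made up and handed in at about 40 s. In the order asked, I put the long heat sink in the long slot, the transformer in the square pocket, the thick capacitor in the small round pocket and the knob in the large round pocket. Each part was lowered until the force reading showed contact with the floor, at most about 28 N, and the push was eased before the jaws opened.

**Last checks:** the final wrist, top and scene pictures show all four parts upright inside their pockets. The short heat sink, slim capacitor, pink bar and orange capacitor look to be where they started.

**What disagreed:**
- **Positions:** the top and wrist cameras differed by up to 5 mm on the heat sink and 2–3 mm on the tray, well inside the roughly 9 mm of pocket clearance.
- **Floor height:** contact came about 3–5 mm higher than the 6 mm given, which suggests the blocks sit on a tray base. The heat sink touched about 2 mm lower than the other three. It may have shifted slightly in the grip, though it looks flat in the pictures.

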